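# Draw the imaging cassette from under a pile of suspect parcels

### The arm

A 6-joint arm with a two-finger parallel gripper is mounted at the origin on a cart in front of the work surface, level with it; the furniture and walls round the work are solid. World frame = base frame: x ahead of the robot, y to its left, z up, the work surface at z = 0. Lengths are in m, angles in rad, forces in N, time in s.
With the tool pointing down it reaches from about 0.25 to 0.775 m from the base axis. Payload 4 kg.
Tool frame: the origin (TCP) lies at the very end of the fingers, on their centre line; the grasp point (between the pads) lies 19 mm behind it (r.grip_depth is the distance from the TCP to the grasp point, in m); z points along the fingers, y is the direction in which the jaws open and shut (so a half turn about z gives the same grasp; the last joint's range is limited). The gripper opens to 94 mm and grips with 3 to 60 N. Pads are 16 mm wide; open, the fingers measure 119 mm over their backs; the gripper's body (75 mm by 177 mm) begins 78 mm behind the grasp point.
Start: joints at [-1.337, 0.087, 1.371, -0, 1.684, -0.103], TCP at [0.182, -0.519, 0.206] pointing down, gripper open.
Joint ranges: [-3.1, 3.1], [-0.76, 2.03], [0.27, 2.55], [-1.08, 4.22], [0.17, 2.65], [-2.57, 2.57]. Speed limits (rad/s): [2.79, 2.79, 3.14, 3.14, 3.14, 3.14].

### API

Orientations are given as [roll, pitch, yaw] about the fixed x, y, z axes, in that order (R = Rz(yaw) Ry(pitch) Rx(roll)).
In Python, from workcell import r, kin, snapshot, workorder, current_time_s, current_joints, current_joint_vel, current_tau, current_tcp_pos, current_eef_rot, current_ft_force, current_ft_torque, current_opening gives the robot as it stands. Calls block until the motion is done:
- r.reach(position, orientation): joint-space move of the TCP to a pose.
- r.servo_line(position, vel=0.15, attitude=None, guard=None): straight line of the TCP; attitude=None keeps the orientation; vel is the mean speed in m/s. With guard (N) it stops when the force on the tool has changed by that much, and returns True; else False.
- r.movej(angles): joint-space move.
- r.move_gripper(opening, f_grip=None): opening from 0.0 (shut) to 1.0 (fully open); f_grip is the grip in N (None keeps the last); returns when the fingers have stopped.
- r.wait(seconds).
- kin.ik(position, orientation): joint angles nearest the present ones, or None.
- snapshot(name): name is "side" or "top" or "wrist"; returns a dict with "pixels" (384x512x3 uint8, blue, green, red), "mtx" (3x3 intrinsics, pixels), "R" (3x3) and "t" (3): a world point X has camera coordinates R X + t. Camera axes: x right, y down, z forward; pixel columns grow to the right and rows downward; lengths in m; the calibration is good to about 2 mm. A picture is of the moment at which its call begins. There is no depth.
A pose or a line that the arm cannot do raises r.MotionError and nothing moves.
- workorder.hand_in(): hands the job in, once; it reports no verdict.
Readings, each from a call of its own:
- current_time_s(): time.
- current_joints(): joint angles.
- current_joint_vel(): joint speeds.
- current_tau(): joint torques, N m.
- current_tcp_pos(): TCP position.
- current_eef_rot(): TCP orientation.
- current_ft_force(): force on the tool from outside, world axes, zero at the start.
- current_ft_torque(): the same for the moment, N m.
- current_opening(): opening from 0.0 (shut) to 1.0 (fully open).
Only numpy, scipy, OpenCV 4.12 (cv2) and the standard library are available. Lean on these libraries where they do the work, as an engineer would, in place of code of your own. Each camera call takes 0.05 s, during which the arm holds its last target.

### The job

The X-ray shot is taken: slowly draw the imaging cassette out by its yellow handle from under the pile of suspect parcels, raising its nose just enough to ride over the stand's two low lugs without forcing it, and lay it gently, flat and face up, in the blue padded tray. Never touch the parcels with the hand and do not jolt or topple them: the two stop rollers hold them back, and all three must stay piled one on another on the stand. Leave the other things on the table where they are.

Things in the scene. Friction and masses are not known exactly. Their poses are not given: they have to be found in the camera images.
- cassette: imaging cassette, loose, 0.25 kg: flat black body 100 (its x) x 60 (its y) x 12 mm with a dark grey face on top; on its -x end a yellow loop handle 34 mm wide (its y), 12 mm thick, ending 96 mm from the origin. Origin: centre of the body's underside; z up through its face. It starts on the stand under the pile, handle to the stand's front.
- cassette_handle (a point): grip part of the handle, 84 mm to -x of the cassette's origin, 6 mm above its underside; pinch the loop across its 34 mm width (cassette y). The pile stands 15 to 35 mm behind this point and rises 165 mm above it: a hand coming straight down hits the parcels, so lean it back 30 to 45 deg towards the stand's front.
- stand: exposure stand, fixed: aluminium plate 118 (its x) x 236 (its y) mm, top 16 mm above the table; origin: centre of its footprint on the table. Front = its -x side, the way the cassette is drawn. The cassette lies on the plate between two steel guide strips (inner faces y = +-32 mm, 8 mm high); the pile ends up on these strips.
- stand_lugs (a point): middle between the tops of two stop lugs at the strips' front end (stand x -54 to -59 mm, |y| 19 to 37 mm, 4 mm above the plate) that catch the body's shoulders; the handle passes between. Raise the handle about 6 mm (up to 10 N felt) to start, 17 mm once drawn 70 mm, so that the tail slides on the plate; 30 mm tips the pile. Past the lugs after 105 mm of draw.
- stand_stops (a point): middle between the two free-turning white stop rollers (22 mm across, axes along the stand's y, |y| 69 to 91 mm, rear faces at stand x -62 mm, axis height 46 mm) in grey brackets up to 55 mm above the table. Friction carries the pile along with the drawn cassette, up to about 15 mm, till it meets them; then they hold it back. The pull is up to about 15 N.
- parcel_low: lowest brown taped parcel, 94 (x) x 203 (y) x 52 mm, about 0.3 kg, loose, lying across the cassette; origin: centre of its underside, z up
- parcel_mid: middle brown taped parcel, 79 (x) x 179 (y) x 48 mm, about 0.3 kg, lying on the lowest; origin: centre of its underside, z up
- parcel_top: top brown taped parcel with gold-coloured chain showing through its torn top, 94 (x) x 219 (y) x 61 mm, about 0.3 kg; origin: centre of its underside, z up
- tray: blue open tray, fixed, 210 (its x) x 160 (its y) mm outside with its lip 216 x 166, walls 4 mm, rim 20 mm above the table; origin: centre of its underside
- tray_pad (a point): centre of the tray's inner floor, the top of a black rubber pad 200 (tray x) x 150 (tray y) mm, 7 mm above the table
- tape_roll: bystander: roll of tape, 93 mm across, 49 mm high; origin: centre of its underside
- vial_white: bystander: small white-capped vial, 26 mm across, 52 mm high; origin: centre of its underside
- vial_blue: bystander: small blue-capped vial, 26 mm across, 52 mm high; origin: centre of its underside
- parts_tin: bystander: flat round tin, 62 mm across, 20 mm high; origin: centre of its underside

How it is judged:
On the way:
1. the cassette is drawn out at the stand's front, wholly clear of the rollers, and the pile still stands in its place (x of cassette in the frame of stand below -0.106 m and angle between each of parcel_low, parcel_mid, parcel_top's own z axis and vertical below 0.17 rad and x of parcel_low in the frame of stand between -0.05 and 0.03 m and y of parcel_low in the frame of stand between -0.03 and 0.03 m and x of parcel_mid in the frame of stand between -0.05 and 0.03 m and y of parcel_mid in the frame of stand between -0.03 and 0.03 m and x of parcel_top in the frame of stand between -0.05 and 0.03 m and y of parcel_top in the frame of stand between -0.03 and 0.03 m and z of parcel_low in the frame of stand between 0.019 and 0.0273 m and z of parcel_mid in the frame of stand between 0.066 and 0.081 m and z of parcel_top in the frame of stand between 0.11 and 0.129 m), for 0.2 s.
At the end, for the whole second after the job is handed in: The cassette lies flat (within 3 deg), face up, on the tray's pad; the three parcels stand one on another, the lowest on the guide strips, each level within 10 deg, its middle within 30 mm of the stand's middle (50 mm towards the rollers); all at rest (angle between each of parcel_low, parcel_mid, parcel_top's own z axis and vertical below 0.17 rad and x of parcel_low in the frame of stand between -0.05 and 0.03 m and y of parcel_low in the frame of stand between -0.03 and 0.03 m and x of parcel_mid in the frame of stand between -0.05 and 0.03 m and y of parcel_mid in the frame of stand between -0.03 and 0.03 m and x of parcel_top in the frame of stand between -0.05 and 0.03 m and y of parcel_top in the frame of stand between -0.03 and 0.03 m and z of parcel_low in the frame of stand between 0.019 and 0.0273 m and z of parcel_mid in the frame of stand between 0.066 and 0.081 m and z of parcel_top in the frame of stand between 0.11 and 0.129 m and linear speed of each of parcel_low, parcel_mid, parcel_top, cassette below 0.02 m/s and z of cassette in the frame of tray between 0.003 and 0.011 m and angle between cassette's own z axis and vertical below 0.06 rad and x of cassette in the frame of tray between -0.1 and 0.1 m and y of cassette in the frame of tray between -0.075 and 0.075 m); the robot touches nothing.
It fails at once if a parcel leans more than 16 deg or is jolted (faster than 0.25 m/s) (angle between any of parcel_low, parcel_mid, parcel_top's own z axis and vertical above 0.28 rad or linear speed of any of parcel_low, parcel_mid, parcel_top above 0.25 m/s).
It fails at once if the hand or arm pushes a parcel (more than 2 N) (contact force between any of the fingers, the arm and parcel_low above 2 N or contact force between any of the fingers, the arm and parcel_mid above 2 N or contact force between any of the fingers, the arm and parcel_top above 2 N).
It fails at once if the cassette is forced against the stand (more than 50 N), or dropped or banged into the tray (more than 50 N) (contact force between cassette and tray above 50 N or contact force between cassette and stand above 50 N).
It fails at once if a bystander (tape roll, vials, tin) is shifted more than 20 mm (distance of any of tape_roll, vial_white, vial_blue, parts_tin from where it was at the start of the episode above 0.02 m).
It also fails if it takes over 61 s, if anything falls off the work surface, if the arm or the gripper's body presses on something with over 40 N, if the wrist force passes 120 N, or if a joint passes its speed limit or range.

## Working session

There is one attempt and no reset: what is moved stays moved. The work goes in short steps, each a Python script; the robot and the scene stay as the last script left them, time stands still between calls to the robot, and variables do not carry over. Pictures are saved under pics/ and viewed, and the job is handed in when it is done.

```bash
ls; mkdir -p pics
python3 - <<'E'
from workcell import *
import cv2,pickle
d={}
for n in("side","top","wrist"):
    s=snapshot(n); d[n]=s; cv2.imwrite(f"pics/{n}0.png",s["pixels"]); print(n,s["mtx"].tolist(),s["R"].tolist(),s["t"].tolist())
pickle.dump(d,open("s0.pkl","wb"))
print(current_time_s(),r.grip_depth,current_tcp_pos(),current_eef_rot())
E
```

```text
pics
side [[398.2588048430202, 0.0, 254.09376282503658], [0.0, 398.2588048430202, 188.895933984882], [0.0, 0.0, 1.0]] [[0.9138119871219281, -0.4060708990169661, -0.007353717687390566], [-0.2797799806836313, -0.616278651472876, -0.7361547297596072], [0.29439907370937807, 0.6747644394233636, -0.6767733274064024]] [-0.408579713337838, 0.37964622708903745, 0.8090083603433208]
top [[371.41724634312135, 0.0, 253.2960260163425], [0.0, 371.41724634312135, 193.7309724527417], [0.0, 0.0, 1.0]] [[0.29676662212408816, -0.9549340742567234, 0.0055213962467283014], [-0.740280383890683, -0.2337030838290789, -0.630371177827351], [0.6032532844665847, 0.18298574379506524, -0.7762742378489995]] [0.08219059864112417, 0.5433202366797745, 0.8267544470671738]
wrist [[307.52977654345193, 0.0, 253.76484006324227], [0.0, 307.52977654345193, 188.93262445754635], [0.0, 0.0, 1.0]] [[0.3302036001712717, -0.9439073308563941, -0.002129128810085506], [-0.9122862778838396, -0.31971907275380484, 0.25595597610194243], [-0.24227944530806134, -0.08257520979692518, -0.9666860944009763]] [-0.5490117800440536, -0.02811538208006074, 0.39071844092552355]
0.15 0.0188 [ 0.18162981 -0.51869156  0.20457389] [-3.13989140e+00 -1.46397726e-04  3.36767527e-01]
```

View pics/side0.png

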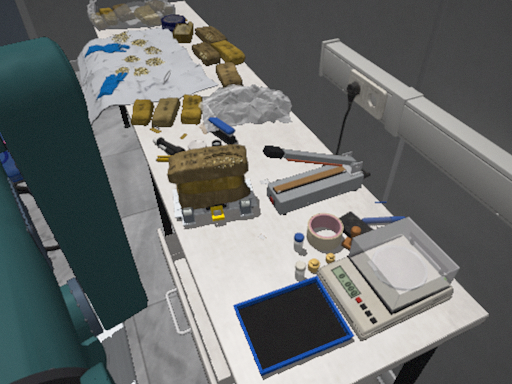

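View pics/top0.png

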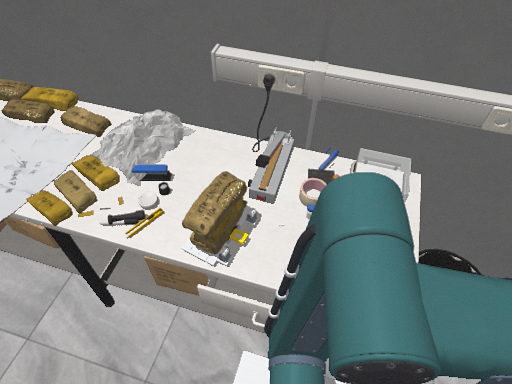

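View pics/wrist0.png

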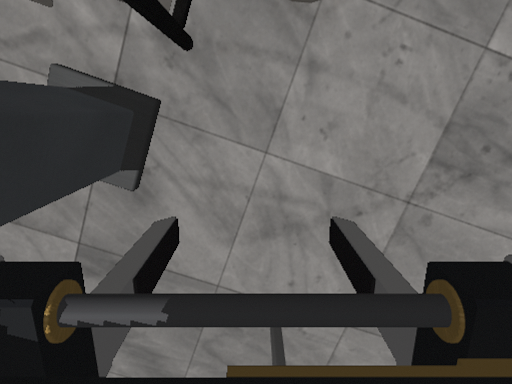

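The side view shows the pile near (208,180), the yellow handle near (218,214) and the tray near (293,323). The vials are at (299,245) and (299,270), and the tape roll is at (325,232). In the top view the handle is near (240,238). I'll zoom in and measure.

```bash
cat > h.py <<'E'
import numpy as np,cv2
def ray(s,u,v):
    R=np.array(s["R"]);t=np.array(s["t"]);K=np.array(s["mtx"])
    return -R.T@t, R.T@np.linalg.solve(K,[u,v,1.])
def onz(s,u,v,z):
    c,d=ray(s,u,v); return c+d*(z-c[2])/d[2]
def proj(s,X):
    p=np.array(s["mtx"])@(np.array(s["R"])@np.array(X)+np.array(s["t"])); return p[:2]/p[2]
def tri(s1,p1,s2,p2):
    c1,d1=ray(s1,*p1);c2,d2=ray(s2,*p2);d1=d1/np.linalg.norm(d1);d2=d2/np.linalg.norm(d2)
    k=np.linalg.lstsq(np.c_[d1,-d2],c2-c1,rcond=None)[0]
    a=c1+k[0]*d1;b=c2+k[1]*d2; return (a+b)/2,np.linalg.norm(a-b)
E
python3 - <<'E'
import pickle,cv2,numpy as np
from h import *
d=pickle.load(open("s0.pkl","rb"))
a=d["side"]["pixels"][135:235,155:275]; b=d["top"]["pixels"][160:280,170:290]
cv2.imwrite("pics/c1.png",cv2.resize(a,(720,600),interpolation=cv2.INTER_CUBIC))
cv2.imwrite("pics/c2.png",cv2.resize(b,(600,600),interpolation=cv2.INTER_CUBIC))
for n in("side","top"):
    im=d[n]["pixels"]; h=cv2.cvtColor(im,cv2.COLOR_BGR2HSV)
    m=cv2.inRange(h,(22,180,150),(32,255,255)); N,l,st,ce=cv2.connectedComponentsWithStats(m)
    for i in range(1,N):
        if st[i,4]>15: print(n,"yel",st[i],ce[i])
    m=cv2.inRange(h,(100,150,60),(125,255,255)); N,l,st,ce=cv2.connectedComponentsWithStats(m)
    for i in range(1,N):
        if st[i,4]>15: print(n,"blue",st[i],ce[i])
    if n=="side":
        i=max(range(1,N),key=lambda i:st[i,4]*(ce[i][1]>270)); c=cv2.findContours((l==i).astype(np.uint8),0,2)[0][0]
        hull=cv2.convexHull(c); ap=cv2.approxPolyDP(hull,5,True)[:,0]; print(ap)
        for p in ap: print(onz(d[n],*p,0.02))
E
```

```text
side yel [212 213  12   7  45] [217.73333333 216.26666667]
side blue [ 85  44  44  13 232] [106.31465517  48.0862069 ]
side blue [ 98  73  29  25 306] [110.72222222  83.74183007]
side blue [209 118  25  16 170] [221.46470588 125.21176471]
side blue [  0 151  11  19 110] [  4.42727273 158.69090909]
side blue [  6 170  15   8  62] [ 13.29032258 173.75806452]
side blue [ 13 177  10   5  20] [ 17.55 179.3 ]
side blue [391 217  14   3  24] [397.70833333 217.54166667]
side blue [295 234   8   8  56] [298.5        237.28571429]
side blue [ 234  276  119   99 1532] [294.345953   323.82767624]
[[316 276]
 [352 335]
 [261 374]
 [234 305]]
[ 0.60103808 -0.02083499  0.02      ]
[ 0.594322   -0.18217822  0.02      ]
[ 0.38358785 -0.17701582  0.02      ]
[ 0.39185647 -0.01260218  0.02      ]
top yel [ 22  88  43  15 202] [43.04455446 95.06435644]
top yel [55 90  7  4 16] [58.0625 91.5625]
top yel [64 91  7  6 17] [67.58823529 93.        ]
top yel [ 74 156  20  13  74] [ 83.2027027  160.77027027]
top yel [ 96 165  19  14 111] [105.94594595 171.48648649]
top yel [ 86 171  17  13  55] [ 94.50909091 175.90909091]
top yel [ 27 191  17  11  70] [ 35.7        197.22857143]
top yel [ 38 194  29  23 231] [ 52.06926407 206.12121212]
top yel [149 211  13  10  26] [155.61538462 214.73076923]
top yel [230 230  12   8  19] [235.05263158 232.52631579]
top yel [233 233  15  11  55] [242.10909091 237.92727273]
top blue [331 151   7   7  29] [333.96551724 153.55172414]
top blue [132 165  35   7 226] [149.44690265 168.13274336]
top blue [308 205   6   7  36] [310.47222222 207.72222222]
```

View pics/c1.png

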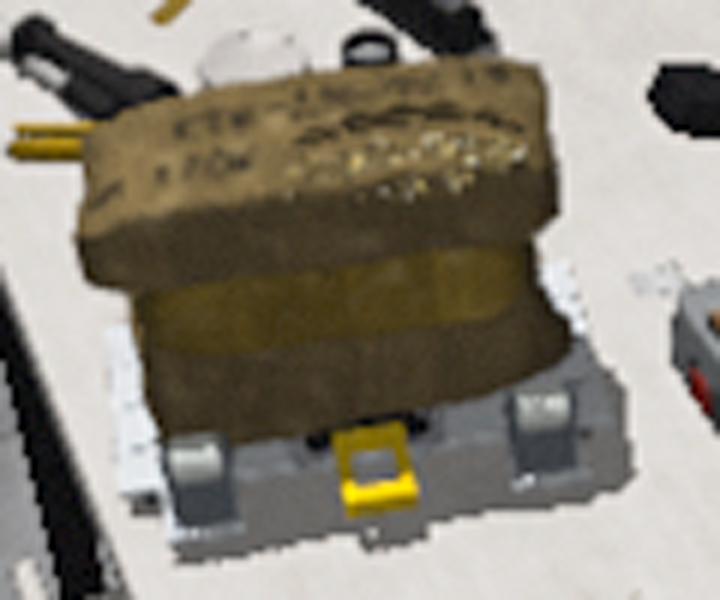

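View pics/c2.png

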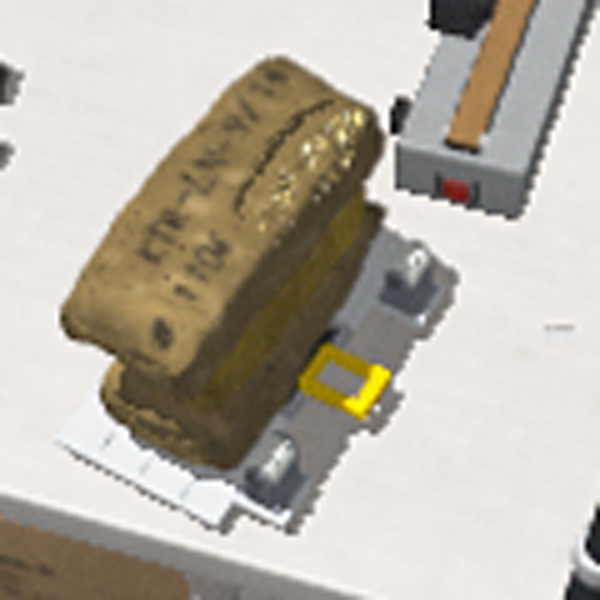

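Run:
```python
import pickle
from h import *
d=pickle.load(open("s0.pkl","rb"));S,T=d["side"],d["top"]
f=lambda p:(155+p[0]/6-.4,135+p[1]/6-.4); g=lambda p:(170+p[0]/5-.4,160+p[1]/5-.4)
for n,a,b,z in [("rolL",(197,455),(275,453),.05),("rolR",(543,402),(408,262),.05),("endL",(343,490),(350,404),.028),("endR",(415,478),(387,370),.028),("rootL",(335,432),(303,377),.028),("rootR",(408,425),(333,348),.028)]:
    print(n,tri(S,f(a),T,g(b)),onz(S,*f(a),z),onz(T,*g(b),z))
```

```text
rolL (array([0.37883241, 0.29052762, 0.04995069]), np.float64(0.0017221366851280433)) [0.3780803  0.28971885 0.05      ] [0.37970729 0.2909508  0.05      ]
rolR (array([0.53531239, 0.25957435, 0.04667962]), np.float64(0.00030817751166873773)) [0.53420459 0.25656018 0.05      ] [0.53281045 0.25877674 0.05      ]
endL (array([0.43773424, 0.26541491, 0.02520848]), np.float64(0.0012966091772504116)) [0.43646941 0.26226399 0.028     ] [0.43680199 0.26511157 0.028     ]
endR (array([0.46677252, 0.25157045, 0.03087037]), np.float64(0.0036315159951413305)) [0.46926278 0.25575917 0.028     ] [0.46654504 0.25132289 0.028     ]
rootL (array([0.44537305, 0.29802488, 0.02944219]), np.float64(0.00035019498200377014)) [0.44558538 0.29927781 0.028     ] [0.4464187  0.29848009 0.028     ]
rootR (array([0.47684957, 0.29001811, 0.02488864]), np.float64(0.005590751640197582)) [0.47850766 0.28946372 0.028     ] [0.47183584 0.28792707 0.028     ]
```

```bash
sed -i 's/deg2rad(38)/deg2rad(36)/' h.py
python3 - <<'E'
from workcell import *
from h import *
import pickle
d=pickle.load(open("s0.pkl","rb"));S=d["side"]
for n,p,z in[("vb",(298.5,238),.05),("vw",(299,267),.05),("tape",(325,228),.049)]: print(n,onz(S,*p,z))
g=np.array([.456,.271,.022]); R=att(YAW,LEAN,-1); e=R.as_euler('xyz')
r.move_gripper(.68)
p=tcp(g-R.as_matrix()[:,2]*.10,R,.008)
print(p); r.reach(p,e)
print(current_time_s(),current_tcp_pos(),current_eef_rot(),e)
d={}
for n in("side","top","wrist"):
    s=snapshot(n); d[n]=s; cv2.imwrite(f"pics/{n}1.png",s["pixels"])
pickle.dump(d,open("s1.pkl","wb"))
E
```

```text
vb [0.6058562  0.07972321 0.05      ]
vw [0.56398183 0.00062015 0.05      ]
tape [0.68513421 0.08190766 0.049     ]
[0.44549654 0.21795363 0.09642956]
3.55 [0.4460516  0.21742542 0.09663262] [ 3.1408626  -0.62820154  1.37472561] [ 3.14159265 -0.62831853  1.37531945]
```

View pics/wrist1.png

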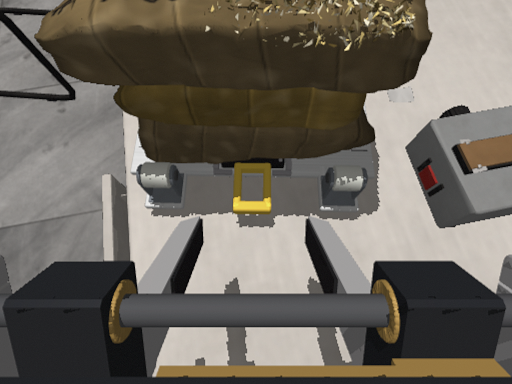

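View pics/side1.png

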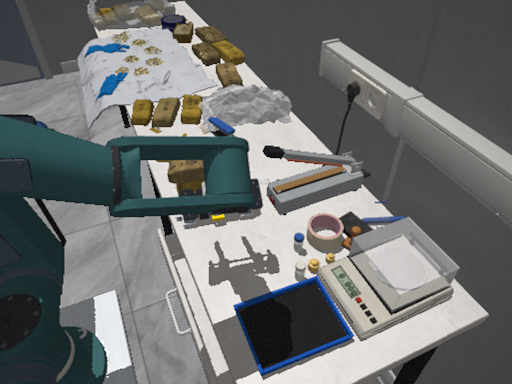

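The wrist view shows the handle from about (233,163) to (271,211), between the fingers and square to the rollers at (160,178) and (346,182). Now I'll refine its pose.

Run:
```python
from h import *
import pickle
W=pickle.load(open("s1.pkl","rb"))["wrist"]; im=W["pixels"]
h=cv2.cvtColor(im,cv2.COLOR_BGR2HSV)
m=cv2.inRange(h,(20,170,90),(34,255,255)); m[:, :215]=0; m[:,290:]=0; m[:150]=0;m[225:]=0
print(cv2.boundingRect(m))
# top-face outer edges: left/right columns per row
for v in range(160,214,4):
    u=np.where(m[v])[0]
    if len(u): print(v,u.min(),u.max(),onz(W,u.min()-.5,v,.028).round(4),onz(W,u.max()+.5,v,.028).round(4))
cv2.imwrite("pics/w1z.png",cv2.resize(im[130:230,130:380],(800,320),interpolation=cv2.INTER_CUBIC))
```

```text
(233, 163, 38, 51)
164 235 269 [0.4424 0.298  0.028 ] [0.4742 0.2917 0.028 ]
168 235 270 [0.4417 0.294  0.028 ] [0.4742 0.2875 0.028 ]
172 235 269 [0.441  0.2901 0.028 ] [0.4725 0.2838 0.028 ]
176 235 269 [0.4403 0.2861 0.028 ] [0.4716 0.2799 0.028 ]
180 235 269 [0.4396 0.2822 0.028 ] [0.4708 0.276  0.028 ]
184 235 269 [0.439  0.2784 0.028 ] [0.4699 0.2722 0.028 ]
188 234 269 [0.4374 0.2747 0.028 ] [0.4691 0.2684 0.028 ]
192 234 269 [0.4367 0.2709 0.028 ] [0.4683 0.2646 0.028 ]
196 234 270 [0.4361 0.2672 0.028 ] [0.4683 0.2608 0.028 ]
200 233 270 [0.4346 0.2637 0.028 ] [0.4675 0.2571 0.028 ]
204 233 270 [0.4339 0.26   0.028 ] [0.4667 0.2534 0.028 ]
208 233 270 [0.4333 0.2564 0.028 ] [0.4659 0.2498 0.028 ]
212 234 269 [0.4335 0.2526 0.028 ] [0.4643 0.2464 0.028 ]
```

View pics/w1z.png

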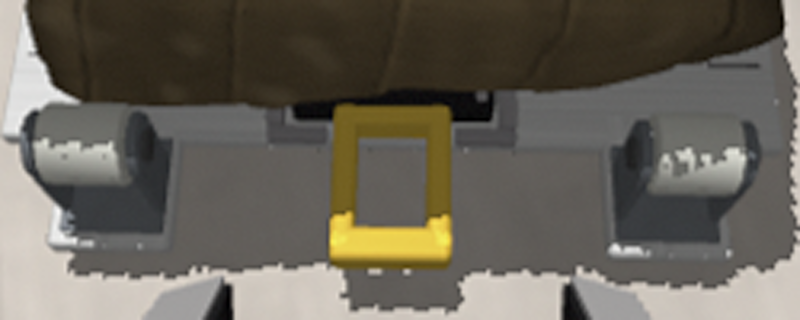

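```bash
sed -i 's/deg2rad(78.8)/deg2rad(78.4)/' h.py
cat >> h.py <<'E'
G0=np.array([.453,.269,.022]); D=.0075
E
python3 - <<'E'
from workcell import *
from h import *
import pickle
R=att(YAW,LEAN,-1); e=R.as_euler('xyz'); zt=R.as_matrix()[:,2]
r.servo_line(tcp(G0-zt*.06,R,D),vel=.08,attitude=e)
print(r.servo_line(tcp(G0,R,D),vel=.05,attitude=e,guard=4))
print(current_time_s(),current_tcp_pos()-tcp(G0,R,D),current_ft_force())
f0=current_ft_force()
r.move_gripper(0.2,f_grip=4)
Y=np.array([-np.sin(YAW),np.cos(YAW),0])
df=np.array(current_ft_force())-f0
print(current_opening()*.094,df,df@Y,current_time_s())
for n in("wrist","side"):
    s=snapshot(n); cv2.imwrite(f"pics/{n}2.png",s["pixels"])
E
```

```text
False
5.675 [ 3.09489903e-04 -8.97146893e-05  3.28823444e-04] [-0.47158496 -0.09800704 -0.07126527]
0.03450035159314868 [ 1.70721792 -0.56267023 -0.20292934] -1.7854889817851856 6.2417
```

View pics/wrist2.png

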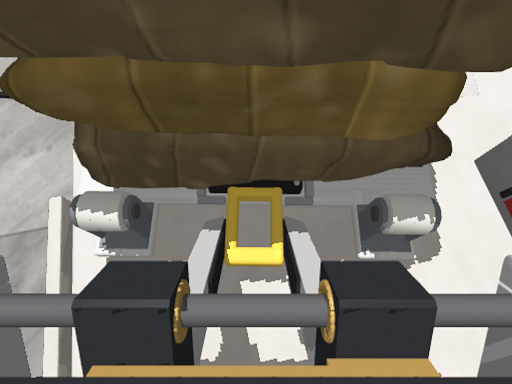

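The fingers straddle the loop at (255,225) and measure 34.5 mm. I'll firm up the grip, check the side force, and raise the nose about 6 mm.

Run:
```python
from workcell import *
from h import *
Y=np.array([-np.sin(YAW),np.cos(YAW),0]);X=np.array([np.cos(YAW),np.sin(YAW),0])
F=lambda:(lambda f:(round(f@X,2),round(f@Y,2),round(f[2],2)))(np.array(current_ft_force()))
r.move_gripper(0.2,f_grip=15); print(F())
r.move_gripper(0.2,f_grip=45); print(F(),current_opening()*.094)
R0=att(YAW,LEAN,-1)
for h in (.003,.006):
    R=att(YAW,LEAN,-1,nose=h/.134)
    r.servo_line(tcp(G0+[0,0,h],R,D),vel=.006,attitude=R.as_euler('xyz')); print(h,F(),np.array(current_ft_torque()).round(2),current_time_s())
s=snapshot("wrist"); cv2.imwrite("pics/wrist3.png",s["pixels"])
```

```text
(np.float64(-1.41), np.float64(-2.98), np.float64(-0.25))
(np.float64(-0.08), np.float64(-2.93), np.float64(-0.42)) 0.03342248466680296
0.003 (np.float64(0.32), np.float64(-4.24), np.float64(-4.93)) [-0.72 -0.65 -0.86] 7.4083
0.006 (np.float64(1.75), np.float64(-3.33), np.float64(-4.76)) [-0.6  -0.51 -0.67] 8.0417
```

View pics/wrist3.png

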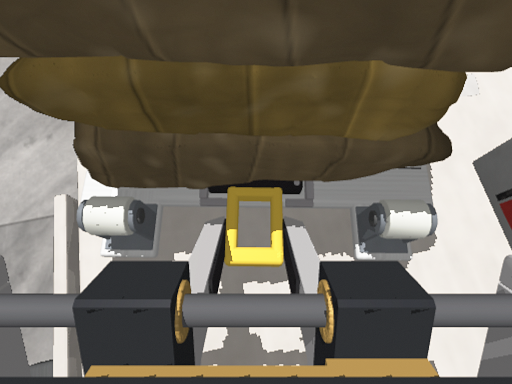

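```bash
cat > draw.py <<'E'
from workcell import *
from h import *
import sys
Y=np.array([-np.sin(YAW),np.cos(YAW),0]);X=np.array([np.cos(YAW),np.sin(YAW),0])
F=lambda:(lambda f:[round(float(v),1) for v in(f@X,f@Y,f[2])])(np.array(current_ft_force()))
s0,s1,st,v=map(float,sys.argv[1:5])
s=s0
while s<s1-1e-6:
    s=min(s+st,s1)
    h=np.interp(s,[0,30,50,70,110],[7,9,12,17,17])/1000
    R=att(YAW,LEAN,-1,nose=h/.134)
    hit=r.servo_line(tcp(G0-X*s/1000+[0,0,h],R,D),vel=v,attitude=R.as_euler('xyz'),guard=25)
    dp=current_tcp_pos()-tcp(G0,R,D)
    print(s,hit,F(),"s,h act",round(float(-dp@X)*1e3,1),round(dp[2]*1e3,1),round(current_opening()*94,1),round(current_time_s(),2))
    if hit: break
sn=snapshot("wrist"); cv2.imwrite(f"pics/draw{int(s)}.png",sn["pixels"])
E
python3 draw.py 0 12 4 .01
```

```text
4.0 False [3.2, -0.3, -3.8] s,h act 4.0 7.0 33.6 8.67
8.0 False [1.9, 2.2, -4.4] s,h act 8.3 7.2 33.7 9.22
12.0 False [4.0, -1.4, -5.8] s,h act 12.0 8.1 33.4 9.77
```

View pics/draw12.png

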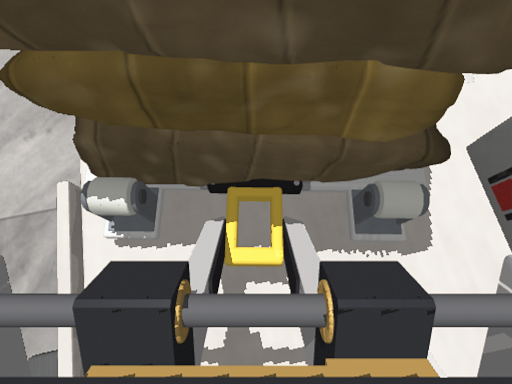

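After 12 mm the pile has come along with the cassette and has not yet reached the rollers. The pull is low, so I'll continue.

```bash
python3 draw.py 12 40 4 .01
```

```text
16.0 False [4.9, -1.5, -5.9] s,h act 15.7 8.5 33.5 10.37
20.0 False [5.1, -1.2, -5.5] s,h act 19.6 8.7 33.6 10.92
24.0 False [6.2, -0.4, -3.8] s,h act 23.5 9.0 33.5 11.47
28.0 False [5.1, 1.0, -4.2] s,h act 27.5 9.3 33.6 12.02
32.0 False [5.6, 0.3, -4.2] s,h act 31.4 9.7 33.7 12.57
36.0 False [5.9, 0.4, -3.4] s,h act 35.4 10.3 33.1 13.13
40.0 False [5.7, 0.7, -3.8] s,h act 39.4 11.0 33.6 13.69
```

View pics/draw40.png

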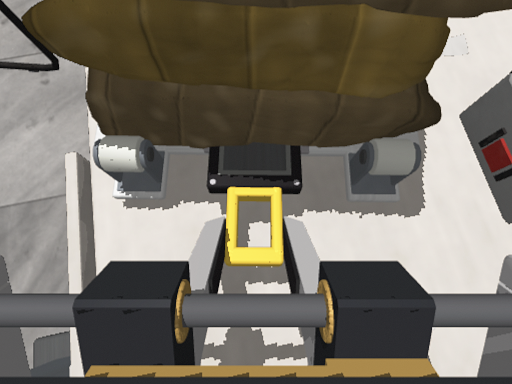

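The cassette's front edge at (255,183) has emerged between the rollers, and the pile is held back by them. I'll continue.

```bash
python3 draw.py 40 76 4 .01
```

```text
44.0 False [6.7, 0.4, -3.9] s,h act 43.3 11.6 33.3 14.3
48.0 False [6.7, 1.0, -2.8] s,h act 47.3 12.2 33.5 14.86
52.0 False [7.0, 0.6, -3.2] s,h act 51.2 13.0 33.5 15.42
56.0 False [6.8, 0.5, -3.9] s,h act 55.3 14.0 33.5 15.98
60.0 False [1.8, 0.9, -1.3] s,h act 60.2 14.5 33.2 16.55
64.0 False [0.8, -0.3, -2.6] s,h act 64.3 15.5 33.3 17.12
68.0 False [0.4, -1.2, -2.3] s,h act 68.3 16.4 33.0 17.68
72.0 False [1.2, 0.0, -1.7] s,h act 72.0 17.0 33.4 18.24
76.0 False [1.2, 0.0, -2.2] s,h act 76.0 17.1 34.0 18.79
```

View pics/draw76.png

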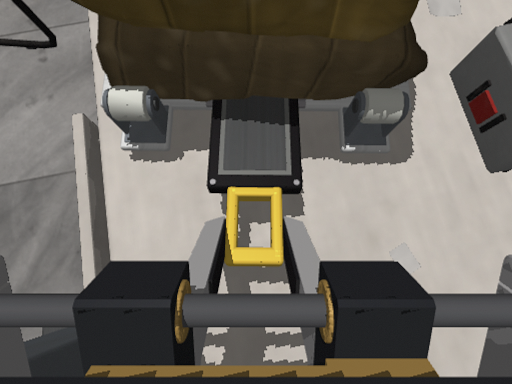

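The pull has dropped to about 1 N, so the pile is now resting on the strips. I'll continue past the lugs.

```bash
python3 draw.py 76 112 6 .012 && python3 draw.py 112 142 10 .03
```

```text
82.0 False [1.1, 0.8, -0.9] s,h act 82.0 17.2 33.4 19.49
88.0 False [3.5, 0.5, 1.4] s,h act 88.0 17.2 33.5 20.14
94.0 False [4.6, 0.2, 2.3] s,h act 94.0 17.2 33.8 20.79
100.0 False [4.8, -0.7, 1.6] s,h act 100.2 17.0 33.7 21.44
106.0 False [-2.0, -0.1, -2.4] s,h act 107.7 15.3 33.2 22.09
112.0 False [-0.4, 0.6, -3.7] s,h act 111.9 17.2 33.8 22.74
122.0 False [-0.2, -0.7, -2.7] s,h act 122.2 17.0 33.6 23.27
132.0 False [0.4, -0.8, -3.1] s,h act 132.1 17.0 33.6 23.76
142.0 False [-0.4, -0.2, -2.3] s,h act 142.1 17.0 33.3 24.24
```

View pics/draw142.png

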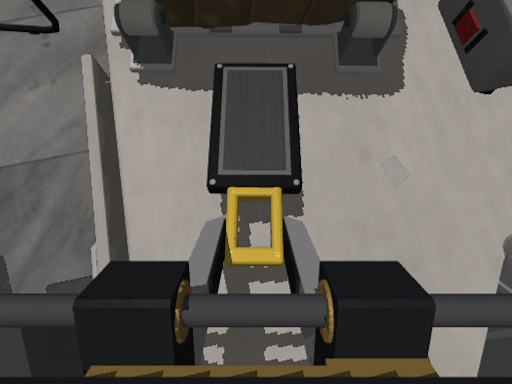

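The cassette is wholly out at (212–300, 65–190) and the pile is still behind the rollers. I'll back off, lift, and swing to above the tray.

Run:
```python
from workcell import *
from h import *
import pickle
X=np.array([np.cos(YAW),np.sin(YAW),0]); N=.045
R=att(YAW,LEAN,-1,nose=.017/.134); 
r.servo_line(tcp(G0-X*.165+[0,0,.02],R,D),vel=.05,attitude=R.as_euler('xyz'))
R=att(YAW,LEAN,-1,nose=N)
r.servo_line(tcp(G0-X*.175+[0,0,.10],R,D),vel=.08,attitude=R.as_euler('xyz'))
TY=np.deg2rad(-2); tg=np.array([.436,-.096])
R=att(TY,LEAN,-1,nose=N)
r.servo_line(tcp([*tg,.11],R,D),vel=.07,attitude=R.as_euler('xyz'))
r.servo_line(tcp([*tg,.06],R,D),vel=.06,attitude=R.as_euler('xyz'))
print(current_time_s(),current_ft_force(),current_opening()*94)
d={}
for n in("wrist","side","top"):
    d[n]=snapshot(n); cv2.imwrite(f"pics/{n}4.png",d[n]["pixels"])
pickle.dump(d,open("s4.pkl","wb"))
```

```text
30.05 [-1.15551166 -1.03350141 -3.14046046] 33.49249386298228
```

View pics/wrist4.png

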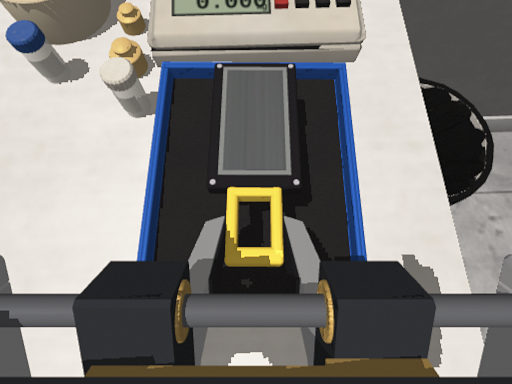

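View pics/side4.png

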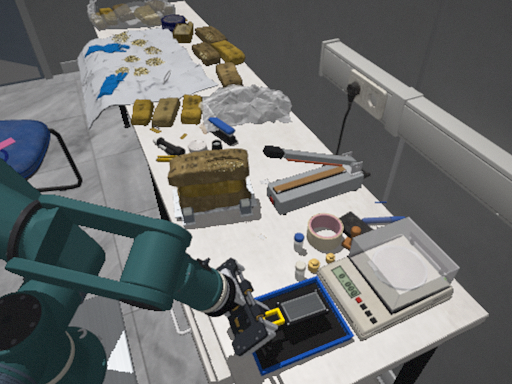

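View pics/top4.png

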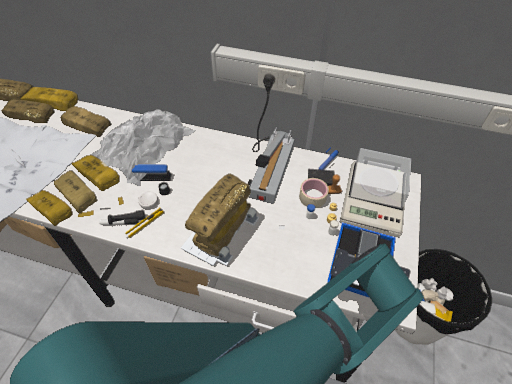

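The cassette hangs over the tray at (218–298, 65–188), clear of all the walls, and the pile stands level. I'll lower it tail first.

Run:
```python
from workcell import *
from h import *
N=.045; TY=np.deg2rad(-2); tg=np.array([.436,-.096])
R=att(TY,LEAN,-1,nose=N); e=R.as_euler('xyz')
r.servo_line(tcp([*tg,.028],R,D),vel=.04,attitude=e)
print(current_ft_force(),current_time_s())
for z in(.024,.022,.020,.019):
    hit=r.servo_line(tcp([*tg,z],R,D),vel=.01,attitude=e,guard=6)
    print(z,hit,np.round(current_ft_force(),2),np.round(current_ft_torque(),2),(current_tcp_pos()-tcp([*tg,z],R,D)).round(4))
    if hit: break
print(current_time_s())
s=snapshot("side"); cv2.imwrite("pics/side5.png",cv2.resize(s["pixels"][250:384,210:370],(800,670)[:2] if 0 else (716,600),interpolation=cv2.INTER_CUBIC))
```

```text
[-0.1452994  -0.43376461 -2.15017854] 31.15
0.024 False [ 0.47  0.18 -3.12] [ 0.03  0.7  -0.02] [-0.      0.     -0.0001]
0.022 False [ 0.3   0.61 -1.66] [0.03 0.69 0.01] [-0.0001  0.0001 -0.0002]
0.02 False [-0.29 -0.78 -3.03] [ 0.04  0.61 -0.05] [-0.0001  0.0001 -0.0002]
0.019 False [-0.55  0.19 -1.7 ] [ 0.05  0.56 -0.05] [ 0.0002 -0.0001  0.0002]
32.65
```

View pics/side5.png

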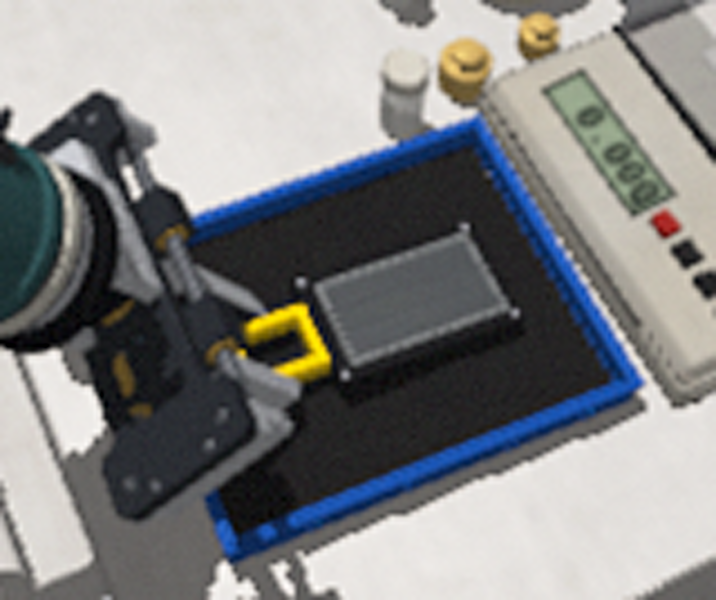

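Run:
```python
from workcell import *
from h import *
TY=np.deg2rad(-2); tg=np.array([.436,-.096])
r.move_gripper(.2,f_grip=3); print(np.round(current_ft_force(),2),np.round(current_ft_torque(),2),current_opening()*94)
for ln,z in((24,.0182),(14,.0172),(5,.0163),(2,.0158)):
    R=att(TY,np.deg2rad(ln),-1); e=R.as_euler('xyz')
    hit=r.servo_line(tcp([*tg,z],R,D),vel=.005,attitude=e,guard=8)
    print(ln,hit,np.round(current_ft_force(),2),np.round(current_ft_torque(),2),current_time_s())
    if hit: break
s=snapshot("side"); cv2.imwrite("pics/side6.png",cv2.resize(s["pixels"][250:384,210:370],(716,600),interpolation=cv2.INTER_CUBIC))
```

```text
[ 0.02  0.55 -1.67] [ 0.03  0.44 -0.05] 33.75160313657857
24 False [ 0.2  -0.06 -1.86] [-0.    0.09 -0.02] 33.4167
14 False [ 0.7   1.18 -1.44] [ 0.01 -0.06 -0.03] 33.9417
5 False [ 1.31  0.4  -0.9 ] [-0.01 -0.15 -0.  ] 34.4083
2 False [ 0.32 -0.52 -1.45] [-0.05 -0.04 -0.03] 34.6917
```

View pics/side6.png

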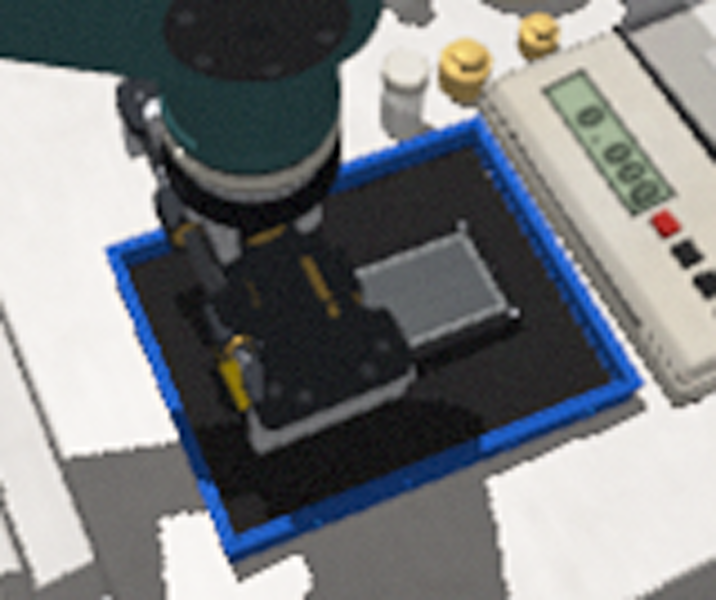

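The hand is now upright and the cassette is still tail-down on the pad. I'll make a last small descent, release and retreat.

Run:
```python
from workcell import *
from h import *
import pickle
TY=np.deg2rad(-2); tg=np.array([.436,-.096])
R=att(TY,np.deg2rad(2),-1); e=R.as_euler('xyz')
print(r.servo_line(tcp([*tg,.0152],R,D),vel=.003,attitude=e,guard=6))
r.move_gripper(.55); r.wait(.3)
r.servo_line(tcp([*tg,.05],R,D),vel=.06,attitude=e)
r.servo_line(tcp([tg[0]-.08,tg[1],.25],R,D),vel=.15,attitude=e)
d={}
for n in("wrist","side","top"):
    d[n]=snapshot(n); cv2.imwrite(f"pics/{n}7.png",d[n]["pixels"])
pickle.dump(d,open("s7.pkl","wb")); print(current_time_s(),current_ft_force())
```

```text
False
38.3583 [ 0.14061899 -0.51440042  0.61376746]
```

View pics/wrist7.png

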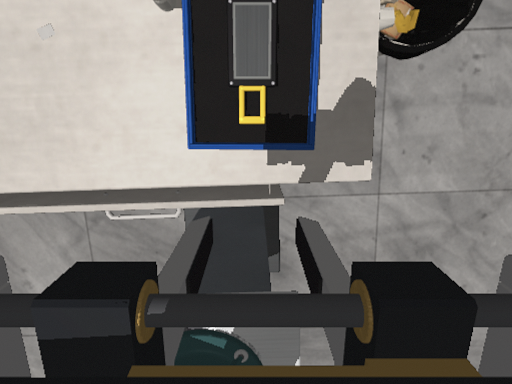

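View pics/side7.png

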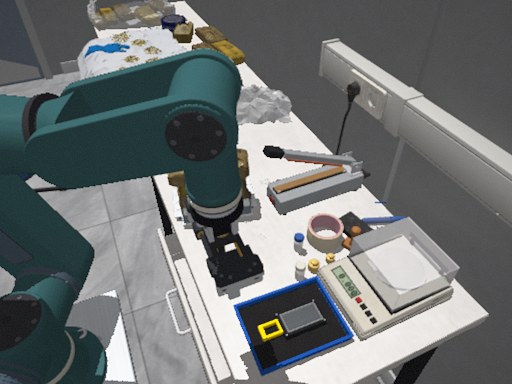

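The cassette lies face up inside the tray, with the handle at (270,328) and the face at (303,316) in the side view. The vials, tape roll and pile are where they were, and the hand is clear. I'll run one numeric check and hand in.

Run:
```python
from workcell import *
from h import *
import pickle
d=pickle.load(open("s7.pkl","rb"));d0=pickle.load(open("s0.pkl","rb"))
def yel(s,box):
    h=cv2.cvtColor(s["pixels"],cv2.COLOR_BGR2HSV); m=cv2.inRange(h,(20,150,90),(34,255,255)); k=np.zeros_like(m); x0,y0,x1,y1=box; k[y0:y1,x0:x1]=m[y0:y1,x0:x1]
    c=cv2.minAreaRect(cv2.findNonZero(k)); return c[0]
a=yel(d["side"],(250,300,290,350)); b=yel(d["wrist"],(225,75,280,135))
print("handle",tri(d["side"],a,d["wrist"],b))
diff=cv2.absdiff(d["side"]["pixels"],d0["side"]["pixels"]).max(2)
print("bystander diff",(diff[210:282,285:345]>40).sum())
workorder.hand_in(); print(current_time_s())
s=snapshot("top"); cv2.imwrite("pics/top8.png",s["pixels"])
```

```text
handle (array([ 0.44109732, -0.09714213,  0.01624984]), np.float64(0.0012638599739067744))
bystander diff 0
the job is handed in; nothing more can be done
the job is handed in; nothing more can be done
```

The cassette is out from under the pile and lies in the blue tray, and I handed the job in at about 38 s. No verdict was reported.

**Drawing out:** I pinched the yellow handle with the hand leaned back 36°, raised the nose 6–17 mm, and drew it out at about 10 mm/s. The pull peaked at about 7 N, and the rollers held the pile back.

**Laying down:** I set the cassette tail first on the pad, turned the hand upright with a light grip, lowered the last few millimetres, released it and pulled away.

**Last checks:**
- **Cassette:** the pictures show it face up inside the tray, clear of all four walls. I measured the handle at about z = 16 mm; lying flat it would be 13–19 mm, so this agrees but does not measure the tilt directly.
- **Bystanders:** the patch of the side view with the vials and tape roll had no changed pixels since the start. I did not check the tin numerically.
- **Pile:** in the pictures taken with the cassette already over the tray, all three parcels stood piled and level on the stand. The arm partly hid the pile in the last side view. A final top view after hand-in failed because the interface had closed.

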